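# Set the square to the pin for a saw line

## Robot

A 6-joint arm with a two-finger parallel gripper is mounted at the origin on a cart in front of the work surface, level with it; the furniture and walls round the work are solid. World frame = base frame: x ahead of the robot, y to its left, z up, the work surface at z = 0. Lengths are in m, angles in degrees, forces in N, time in s.
With the tool pointing down it reaches from about 0.25 to 0.725 m from the base axis. Payload 9.7 kg.
Tool frame: the origin (TCP) lies midway between the tips of the shut fingers; the grasp point (between the pads) lies 19 mm behind it (bot.pinch_z is the distance from the TCP to the grasp point, in m); z points along the fingers, y is the line along which they close (so a half turn about z gives the same grasp; the last joint's range is limited). The gripper opens to 85 mm and grips with 20 to 120 N. Pads are 22 mm wide; open, the fingers measure 114 mm over their backs; the gripper's body (76 mm by 85 mm) begins 54 mm behind the grasp point. The pads swing forward as they close: fully open they stand 13 mm farther back than shut.
Start: joints at [-65.489, 4.979, 10.078, 95.1, 0, 90], TCP at [0.228, -0.5, 0.208] pointing down, gripper open.
Joint ranges: [-179.16, 179.16], [-48.56, 103.87], [-65.8, 70.77], [-126.05, 130.52], [-82.76, 87.17], [-180, 180]. Speed limits (degrees/s): [127.2, 127.2, 147.25, 180, 180, 180].

## Interface

Orientations are given as [roll, pitch, yaw] about the fixed x, y, z axes, in that order (R = Rz(yaw) Ry(pitch) Rx(roll)).
In Python, from workcell import sensors, camera, ticket, bot gives the robot as it stands.
- The arm moves only by the shell command python3 -m handwheel 'ROWS' [FORCE]. ROWS is a JSON object of lists of equal length, an entry for each row: "gripper": the opening, from -1 (shut) to 1 (fully open); "slide": the shift along the tool's x, y, z in mm, a list of three; "yaw": the turn about the tool's z in rad. A call has 1 to 8 rows; each row shifts and turns the commanded pose from where the row before left it, along the tool's axes as they then stand; what a row does not reach is not made up. A row lasts 1/12 s, in which the tool goes at most 41.7 mm and 7.16 degrees, less where a joint would pass 70% of its speed; a pose out of reach is approached as far as the arm can. A call is refused whole if a number of a shift passes 41.7 or a number of a turn 0.125, either way. A call with a gripper value outside its range is refused whole. The fingers move at their own pace and stop on an object; FORCE is the grip in N (left out, the last holds). Time passes only in rows, so rows that do not move let the fingers close. It gives the time, the measured TCP pose, the force, the opening and the grip force at its end, in the units of the state.
- sensors.get_obs(): the state, without advancing time (a new reading comes with each control period).
- camera(name): name is "scene" or "top" or "wrist"; returns a dict with "img" (400x640x3 uint8, red, green, blue), "fx", "fy", "cx", "cy" (pixels), "R" (3x3) and "t" (3): a world point X has camera coordinates R X + t. Camera axes: x right, y down, z forward; pixel columns grow to the right and rows downward; lengths in m; the calibration is good to about 2 mm. The wrist camera is an equidistant fisheye: a pixel r from the principal point sees the ray r / f radians off the axis. A picture is of the moment at which its call begins. There is no depth.
- ticket.job_done(): hands the job in; it is judged then, once.
The state is a dict: "time": time; "q": joint angles; "qd": joint speeds; "joint_efforts": joint torques, N m; "ee_pos": TCP position; "tcp_rot": TCP orientation; "wrist_force": force on the tool from outside, world axes, zero at the start; "torque": the same for the moment, N m; "opening": finger opening in m; "grasp_force": force on a finger pad.
Only numpy, scipy, OpenCV 4.12 (cv2) and the standard library are available. Lean on these libraries where they do the work, as an engineer would, in place of code of your own. Each camera call takes 0.05 s, during which the arm holds its last target. There are 200 camera calls.

## Task

This steel hinge blank has to be marked for sawing: put the red-gripped setting-out pin from its wooden stand fully home in the blank's larger hole, by the blue patch. Then lay the engineer's square flat on the bench with the stock flush against the blank's long edge on the robot's side and the blade across the blue patch, its outer edge touching the pin's collar, ready for the scriber. Do not shove the blank along the bench, and leave the other tools alone.

Things in the scene. Friction and masses are not known exactly. Their poses are not given: they have to be found in the camera images.
- blank: Loose bright steel flat bar 60 x 160 x 8 mm (x, y, z), 0.6 kg, flat on the bench; only friction holds it (about 3 to 7 N slides it). Origin: centre of its underside; y along its length, z up. The long edge that takes the stock, on the robot's side, is its face x = -30 mm. Top blued dark from y = -9 to +21 mm. Two 4 mm rivet holes near its -y end stay empty.
- edge_mid (a point): Middle of the blank's long edge on the robot's side (x = -30, y = 0 mm of the blank), 4 mm above its underside.
- blank_hole (a point): Centre of the mouth of the blank's larger hole, 8 mm in diameter, right through, with a 1 mm chamfer; on the blank's top (z = 8 mm) at x = 0, y = -18 mm of the blank, beside the blue patch.
- pin: Steel setting-out pin, 28 g, upright, spigot down. Origin: on its axis at the collar's underside, which seats on the blank's top. Below: spigot 7 mm diameter, 7.5 mm long, chamfered. Above: collar 14 mm diameter, 8 mm high, then the red knurled grip, 10 mm diameter, 24 mm high (8 to 32 mm above the origin). z points up.
- pin_grip (a point): On the pin's axis, half-way up the red grip, 20 mm above the underside of the collar.
- stand: Fixed light-wood pin stand 46 x 110 x 22 mm with three holes; the pin stands in the middle one, its collar on the stand's top (z = 22 mm). Origin: centre of the underside; y along its length.
- square: Loose steel engineer's square, 0.24 kg, flat on the bench. Origin: at bench height, corner of the stock's inside face (x = 0) and the blade's outer edge line (y = 0, facing -y). Dark stock: x = -20 to 0, y = 0 to 95 mm, 20 mm high; the weight lies over it. When laid right its axes are parallel to the blank's and the collar is on the blade's -y side.
- blade_tip (a point): Tip of the blade's outer edge, 80 mm along the square's +x from the stock's inside face. The bright blade is 20 mm wide (y = 0 to 20 mm) and 3 mm thick; its underside is 8.5 mm above the bench, so it passes just over the blank.
- square_grip (a point): Middle of the stock's length and width (x = -10, y = 47.5 mm), 15 mm above the bench: the place to grip across the 20 mm width. Above the blank's top (8 mm) the upper 12 mm of the stock stay free for the fingers.
- face_blade_end (a point): On the stock's inside face, 3 mm from its blade end, 4 mm above the stock's underside.
- face_far_end (a point): On the stock's inside face, 3 mm from its far end, 4 mm above the stock's underside.
- loupe: Bystander: black loupe with grey cover, 27 x 58 x 14 mm. Leave alone.
- tape_measure: Bystander: yellow pocket tape measure, 24 x 64 x 14 mm. Leave alone.
- marker_black: Bystander: grey marker with black cap, 13 x 136 x 13 mm. Leave alone.
- needle_file: Bystander: small file with red handle, 11 x 160 x 11 mm. Leave alone.

How it is judged:
By the outcome, as a careful person would: the job done as asked, in the order asked, and still so for the second after the job is handed in, with the robot touching nothing.
It also fails if it takes over 58 s, if anything falls off the work surface, if the arm or the gripper's body presses on something with over 40 N, if the wrist force passes 120 N, or if a joint passes its speed limit or range.

## Working session

There is one attempt and no reset: what is moved stays moved. The work goes in short steps, Python scripts to look and compute and a shell command to move; the robot and the scene stay as the last step left them, time stands still between calls to the robot, and variables do not carry over. Pictures are saved under pics/ and viewed, at most 10 in all, crops included, and the job is handed in when it is done.

```bash
ls; mkdir -p pics
python3 - <<'E'
from workcell import sensors,camera,bot
import cv2
print(sensors.get_obs(), bot.pinch_z)
for n in("scene","top"):
    c=camera(n);cv2.imwrite(f"pics/{n}0.png",c["img"][:,:,::-1]);print(n,c["fx"],c["cx"],c["cy"],c["R"],c["t"])
E
```

```text
pics
{'time': 0.0, 'q': array([-6.54885066e+01,  5.01118683e+00,  1.00350854e+01,  9.50979886e+01,
       -1.37648660e-03,  8.99997248e+01]), 'qd': array([ 0.13679274, -0.05634422,  0.1020631 , -0.01771665,  0.01321625,
        0.07338615]), 'joint_efforts': array([-2.07135354e-04, -5.20394361e+01,  4.64801109e+01,  1.64316874e-02,
        2.95111136e-05,  2.22921521e-07]), 'ee_pos': array([ 0.22807355, -0.50021367,  0.2068879 ]), 'tcp_rot': array([-1.79925910e+02,  1.37612958e-03,  2.45117704e+01]), 'wrist_force': array([-0.53533753, -0.11973345,  0.49714506]), 'torque': array([-0.04394074, -0.02068377,  0.03354786]), 'grasp_force': 0.0, 'opening': 0.0856334630667452} 0.0187
scene 442.86245103719403 318.55895377668963 202.49892856533884 [[-0.54356695 -0.8391858  -0.01738276]
 [-0.61380544  0.41153608 -0.67370686]
 [ 0.57251887 -0.35553515 -0.73879422]] [0.3143566  0.36057415 1.04479535]
top 463.1339723660235 319.60317571786476 197.8856234556584 [[-0.00646433 -0.99953284 -0.02987156]
 [-0.98225897  0.01194565 -0.18714864]
 [ 0.18741805  0.02813182 -0.98187732]] [0.04466133 0.57239353 0.97942712]
```

View pics/scene0.png

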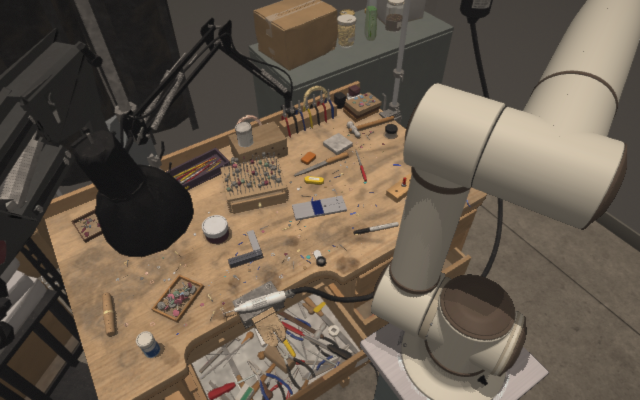

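View pics/top0.png

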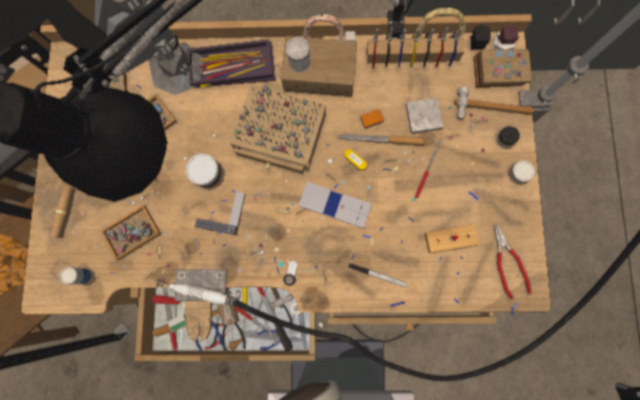

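The scene view shows the blank at (318,208), the pin stand at (402,190) and the square at (247,250). In the top view the blank is at (335,205) with its blue patch at (332,204), the red pin at (454,238), and the square's stock at (215,226) with the blade up to (238,193). The square is already roughly in the right orientation.

```bash
cat > h.py <<'E'
import numpy as np,cv2
from workcell import sensors,camera,bot
def cast(c,uv,z):
    """pixels -> world points on the plane z"""
    uv=np.atleast_2d(np.asarray(uv,float))
    p=np.c_[(uv[:,0]-c["cx"])/c["fx"],(uv[:,1]-c["cy"])/c["fy"]]
    R=np.array(c["R"]);t=np.array(c["t"])
    if c.get("fish"):
        r=np.linalg.norm(p,axis=1)[:,None]+1e-12
        d=np.c_[p/r*np.sin(r),np.cos(r)]
    else: d=np.c_[p,np.ones(len(p))]
    d=d@R; o=-R.T@t
    return o+d*((z-o[2])/d[:,2])[:,None]
def proj(c,X):
    q=np.atleast_2d(X)@np.array(c["R"]).T+np.array(c["t"])
    n=np.hypot(q[:,0],q[:,1])[:,None]+1e-12
    p=q[:,:2]/n*np.arctan2(n,q[:,2:]) if c.get("fish") else q[:,:2]/q[:,2:]
    return p*[c["fx"],c["fy"]]+[c["cx"],c["cy"]]
def cam(n,save=None):
    c=camera(n);c["fish"]=n=="wrist"
    if save: cv2.imwrite(f"pics/{save}.png",c["img"][:,:,::-1])
    c["hsv"]=cv2.cvtColor(c["img"],cv2.COLOR_RGB2HSV).astype(int)
    return c
def blob(mask,near,rmax=60):
    n,l,s,ce=cv2.connectedComponentsWithStats(mask.astype(np.uint8))
    k=[i for i in range(1,n) if np.hypot(*(ce[i]-near))<rmax and s[i,4]>5]
    if not k: return None
    i=max(k,key=lambda i:s[i,4]); return l==i,ce[i],s[i,4]
def rect(m):
    return cv2.minAreaRect(cv2.findContours(m.astype(np.uint8),0,cv2.CHAIN_APPROX_NONE)[0][0])
E
python3 - <<'E'
from h import *
c=cam("top");H,S,V=[c["hsv"][:,:,i] for i in range(3)]
m,p,a=blob((H>105)&(H<130)&(S>120),(332,204),15);print("blue",p,a,cast(c,p,.008));print(cast(c,cv2.boxPoints(rect(m)),.008).round(4))
m,p,a=blob(((H<6)|(H>172))&(S>140),(454,238),10);print("red",p,a,cast(c,p,.042))
for nm,mm,nr,z in(("blank",(S<50)&(V>110)|((H>105)&(H<130)&(S>120)),(335,205),.008),("stand",(S>130)&(V>130)&(H<25),(452,240),.022),("stock",(S<60)&(V<110),(218,226),.02),("blade",(S<45)&(V>120),(237,210),.0115)):
    b=blob(mm,nr,15)
    if b: print(nm,b[1],b[2],rect(b[0]));print(cast(c,cv2.boxPoints(rect(b[0])),z).round(4))
w=cam("wrist","w0");print(w["fx"],w["cx"],w["cy"],w["R"],w["t"])
im=c["img"][150:270,180:500,::-1];cv2.imwrite("pics/topcrop.png",cv2.resize(im,None,fx=2.5,fy=2.5,interpolation=2))
E
```

```text
blue [332.10891089 203.57425743] 202 [[0.56786488 0.01163948 0.008     ]]
[[ 0.548   0.03    0.008 ]
 [ 0.5947  0.0142  0.008 ]
 [ 0.5873 -0.0068  0.008 ]
 [ 0.5407  0.0092  0.008 ]]
red [454.3 237.3] 10 [[ 0.48310129 -0.25692763  0.042     ]]
blank [334.90470297 204.64418317] 1616 ((334.5000305175781, 204.50001525878906), (68.3051986694336, 25.298221588134766), 18.434947967529297)
[[ 0.5638  0.091   0.008 ]
 [ 0.6209  0.0722  0.008 ]
 [ 0.5675 -0.0784  0.008 ]
 [ 0.5116 -0.0586  0.008 ]]
stand [451.91291291 238.3983984 ] 999 ((451.98651123046875, 238.41891479492188), (20.878671646118164, 50.470489501953125), 80.53767395019531)
[[ 0.4971 -0.1981  0.022 ]
 [ 0.5148 -0.3107  0.022 ]
 [ 0.4683 -0.3151  0.022 ]
 [ 0.4508 -0.2034  0.022 ]]
stock [214.94909091 226.32      ] 275 ((216.24972534179688, 226.40176391601562), (40.713111877441406, 8.086369514465332), 10.124671936035156)
[[0.5152 0.3264 0.02  ]
 [0.5336 0.3239 0.02  ]
 [0.516  0.2304 0.02  ]
 [0.4977 0.2332 0.02  ]]
blade [236.29078014 208.87588652] 282 ((236.31398010253906, 208.33103942871094), (10.866235733032227, 35.870262145996094), 6.709837436676025)
[[0.5185 0.2513 0.0115]
 [0.6026 0.2439 0.0115]
 [0.5993 0.2184 0.0115]
 [0.5153 0.2261 0.0115]]
309.70691628693146 315.2423008363332 201.62479657221354 [[ 0.41448466 -0.91005445 -0.00183586]
 [-0.86032382 -0.39249098  0.32525953]
 [-0.29672444 -0.13323565 -0.945623  ]] [-0.54963226 -0.04095743  0.38093014]
```

View pics/topcrop.png

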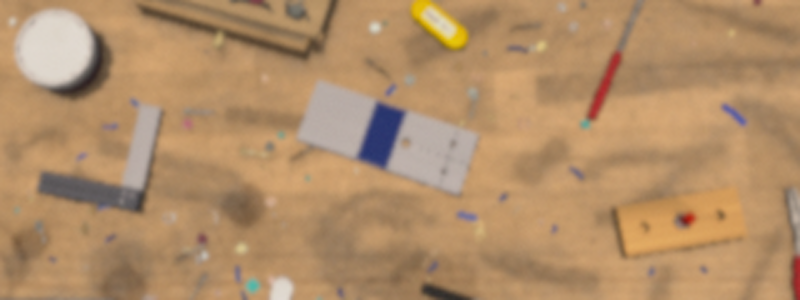

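The crop shows the big hole at (406,142), which is (342.4,206.8) in the top view, to the right of the blue patch. The rivet holes are near the -y end and the pin is at about (685,218). The measured sizes fit: blank about 60x160, stock 95x19, stand 111x46. Next I move over the pin and turn the tool so it closes along x.

```bash
python3 -m handwheel '{"gripper":[1,1,1,1,1,1,1,1],"slide":[[27.75,-9.6,4.7],[27.75,-9.6,4.7],[27.75,-9.6,4.7],[27.75,-9.6,4.7],[27.75,-9.6,4.7],[27.75,-9.6,4.7],[27.75,-9.6,4.7],[27.75,-9.6,4.7]],"yaw":[0,0,0,0,0,0,0,0]}' 40
python3 -m handwheel '{"gripper":[1,1,1,1],"slide":[[27.75,-9.6,4.7],[27.75,-9.6,4.7],[27.75,-9.6,4.7],[27.75,-9.6,4.7]],"yaw":[0,0,0,0]}'
python3 -m handwheel '{"gripper":[0,0,0,0,0,0,0,0],"slide":[[0,0,0],[0,0,0],[0,0,0],[0,0,0],[0,0,0],[0,0,0],[0,0,0],[0,0,0]],"yaw":[-0.116,-0.116,-0.116,-0.116,-0.116,-0.116,-0.116,0]}'
python3 - <<'E'
from h import *
o=sensors.get_obs();print(o["ee_pos"],o["tcp_rot"],o["q"],o["opening"])
w=cam("wrist","w1");print(proj(w,[[.483,-.257,.042],[.483,-.257,.022],o["ee_pos"]]))
H,S,V=[w["hsv"][:,:,i] for i in range(3)]
b=blob(((H<6)|(H>172))&(S>140),proj(w,[[.483,-.257,.042]])[0],40);print(b[1:],rect(b[0]),cast(w,b[1],.042))
E
```

```text
time: 0.87
ee_pos: [0.3991, -0.3373, 0.1697]
tcp_rot: [-180.0, 0.0, 24.5]
wrist_force: [0.2, -0.0, 0.2]
opening: 0.0855
grasp_force: 0.0
time: 1.2
ee_pos: [0.4842, -0.2562, 0.1509]
tcp_rot: [-180.0, 0.0, 24.5]
wrist_force: [0.0, -1.2, -0.6]
opening: 0.0852
grasp_force: 0.0
time: 1.87
ee_pos: [0.4833, -0.2574, 0.151]
tcp_rot: [-180.0, -0.0, 71.3]
wrist_force: [0.1, 0.0, 0.0]
opening: 0.0428
grasp_force: 0.0
[ 0.48330047 -0.25741327  0.15100928] [-1.79981688e+02 -1.19412289e-03  7.13410200e+01] [-2.80394334e+01  3.85743117e+00  2.61704109e+00  8.87778714e+01
 -1.80645535e-03  8.06195467e+01] 0.0428315919007904
[[313.94505256 191.24398872]
 [314.04625    185.32251037]
 [313.74589596 245.20365185]]
(array([314.43065693, 190.43065693]), np.int32(137)) ((314.5, 190.5), (15.0, 9.0), 90.0) [[ 0.48367926 -0.25639805  0.042     ]]
```

View pics/w1.png

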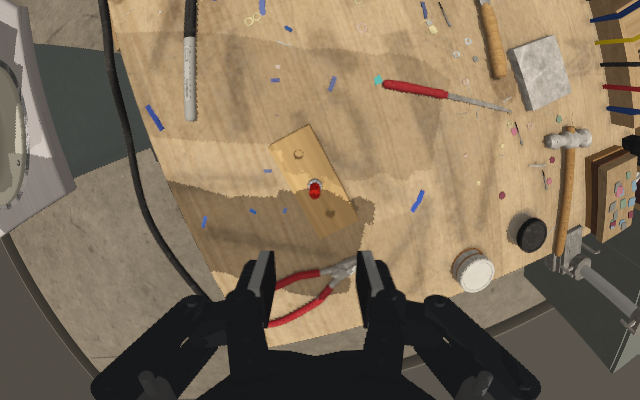

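The wrist view shows the red pin grip at (314,190), centred between the fingers. It casts to (0.4837,-0.2564), which agrees with the top view to 1 mm. I go down and grasp.

```bash
python3 -m handwheel '{"gripper":[0,0,0,0,0,0],"slide":[[1,0,30],[0,0,30],[0,0,30],[0,0,25],[0,0,10],[0,0,0]],"yaw":[0,0,0,0,0,0]}' 40
python3 -m handwheel '{"gripper":[-1,-1,-1,-1,-1,-1,-1],"slide":[[0,0,0],[0,0,0],[0,0,0],[0,0,0],[0,0,0],[0,0,0],[0,0,0]],"yaw":[0,0,0,0,0,0,0]}' 40
```

```text
time: 2.42
ee_pos: [0.4822, -0.2557, 0.0237]
tcp_rot: [-179.8, -0.0, 70.9]
wrist_force: [-0.1, 0.4, -0.7]
opening: 0.0426
grasp_force: 0.0
time: 3.0
ee_pos: [0.4847, -0.2571, 0.0279]
tcp_rot: [179.8, 0.0, 71.0]
wrist_force: [0.4, 0.2, 6.8]
opening: 0.0051
grasp_force: 39.6
```

Run:
```python
from h import *
o=sensors.get_obs();print(o["ee_pos"],o["tcp_rot"],o["opening"],o["grasp_force"],o["wrist_force"])
w=cam("wrist");im=w["img"][140:340,200:440,::-1];cv2.imwrite("pics/w2.png",cv2.resize(im,None,fx=3,fy=3,interpolation=2))
```

```text
[ 0.48471695 -0.25706119  0.02794886] [1.79828558e+02 2.64883238e-02 7.10208102e+01] 0.005056641264835392 39.58425521850586 [0.36538293 0.24893657 6.7550557 ]
```

View pics/w2.png

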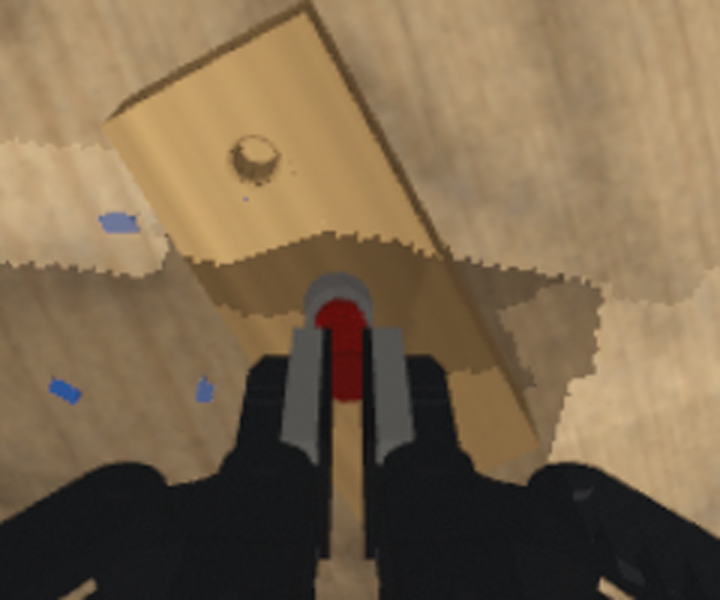

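The crop shows the pin between the pads, with its red grip at (343,350) and the grey finger ends right at the collar (338,290). The tips are 2 mm below the collar's top and push on it (6.8 N upward), so I open, rise 6 mm and regrip.

```bash
python3 -m handwheel '{"gripper":[-0.4,-0.4,-0.4,-0.4,-0.4,-1],"slide":[[0,0,0],[0,0,0],[0,0,0],[0,0,-4],[0,0,-3],[0,0,0]],"yaw":[0,0,0,0,0,0]}' 40
python3 -m handwheel '{"gripper":[-1,-1,-1,-1],"slide":[[0,0,0],[0,0,0],[0,0,0],[0,0,0]],"yaw":[0,0,0,0]}' 40
python3 - <<'E'
from h import *
o=sensors.get_obs();print(o["ee_pos"],o["tcp_rot"],o["opening"],o["grasp_force"],o["wrist_force"])
w=cam("wrist");H,S,V=[w["hsv"][:,:,i] for i in range(3)]
b=blob(((H<6)|(H>172))&(S>140),(315,250),40);ys,xs=np.nonzero(b[0]);print(xs.min(),xs.max(),ys.min(),ys.max())
print(proj(w,[[.4836,-.2566,.03],[.4836,-.2566,.054],o["ee_pos"]]))
E
```

```text
time: 3.55
ee_pos: [0.484, -0.2567, 0.0341]
tcp_rot: [179.9, 0.0, 71.0]
wrist_force: [0.3, -0.5, 0.3]
opening: 0.0151
grasp_force: 0.0
time: 3.88
ee_pos: [0.4836, -0.2565, 0.033]
tcp_rot: [-180.0, -0.0, 71.0]
wrist_force: [0.7, -0.3, -0.3]
opening: -0.0001
grasp_force: 0.0
[ 0.48362099 -0.25648514  0.03304455] [-1.79986635e+02 -2.09725935e-03  7.10340955e+01] -8.57581260273561e-05 0.0 [ 0.69990671 -0.29621273 -0.26594116]
306 322 236 249
[[313.8000377  243.09303107]
 [313.5737278  262.99942907]
 [313.74436225 245.19524273]]
```

Run:
```python
from h import *
w=cam("wrist");im=w["img"][160:310,230:400,::-1];cv2.imwrite("pics/w3.png",cv2.resize(im,None,fx=4,fy=4,interpolation=2))
c=cam("scene");H,S,V=[c["hsv"][:,:,i] for i in range(3)]
b=blob(((H<6)|(H>172))&(S>120),proj(c,[[.4836,-.2566,.042]])[0],15);print(proj(c,[[.4836,-.2566,.03],[.4836,-.2566,.054]]));print(b and (b[1:],rect(b[0])))
```

```text
[[403.35948537 182.73233554]
 [404.32004361 177.26175649]]
None
```

View pics/w3.png

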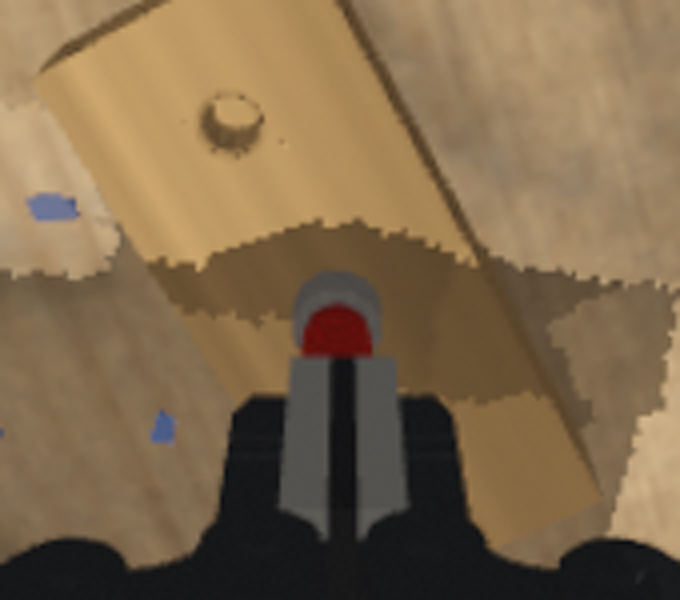

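The crop shows the shut fingers ending at full-image y=249, with the pin's lower grip and collar visible below them and only the pin top hidden. The pin is where I expected it. The fingers closed over its top, so the usable pads sit higher than I assumed. Next I open, go 9 mm lower to the nominal pin_grip height, and close again.

```bash
python3 -m handwheel '{"gripper":[-0.5,-0.5,-0.5,-0.5,-0.5,-0.5,-0.5],"slide":[[0,0,0],[0,0,0],[0,0,0],[0,0,0],[0,0,5],[0,0,4],[0,0,0]],"yaw":[0,0,0,0,0,0,0]}' 40
python3 -m handwheel '{"gripper":[-1,-1,-1,-1],"slide":[[0,0,0],[0,0,0],[0,0,0],[0,0,0]],"yaw":[0,0,0,0]}' 40
```

```text
time: 4.62
ee_pos: [0.4832, -0.2562, 0.0229]
tcp_rot: [-179.9, -0.0, 71.0]
wrist_force: [-0.9, -0.1, -0.6]
opening: 0.0214
grasp_force: 0.0
time: 4.95
ee_pos: [0.4837, -0.2565, 0.0243]
tcp_rot: [180.0, 0.0, 71.0]
wrist_force: [0.4, 0.5, -0.3]
opening: 0.0065
grasp_force: 39.0
```

Run:
```python
from h import *
o=sensors.get_obs();print(o["ee_pos"],o["opening"],o["grasp_force"],o["wrist_force"],o["torque"])
w=cam("wrist","w4");H,S,V=[w["hsv"][:,:,i] for i in range(3)]
red=((H<6)|(H>172))&(S>140)
for y in range(226,290,3):
    xs=np.nonzero(red[y,290:340])[0]; print(y,(xs.min()+290,xs.max()+290) if len(xs) else None," ".join(f"{int(H[y,x])},{int(S[y,x])},{int(V[y,x])}" for x in (300,305,310,314,322,327)))
P=np.array([.4836,-.2566,0]);X=np.array([.326,.946,0])
print(proj(w,[P+[0,0,.03],P+[0,0,.054],P+X*.005+[0,0,.03],P+X*.005+[0,0,.054],P-X*.005+[0,0,.054]]).round(1))
```

```text
[ 0.48374428 -0.2565429   0.02428683] 0.00654208422290824 39.00388419628143 [ 0.40995551  0.49449256 -0.34227525] [-0.03554253  0.00485678  0.04455468]
226 None 16,132,106 17,132,104 17,131,109 17,130,106 17,134,99 16,131,99
229 None 17,130,108 16,129,103 17,133,107 17,132,108 16,130,100 17,133,98
232 None 16,132,110 17,132,104 17,132,104 17,133,109 17,131,101 17,130,98
235 None 17,133,111 16,132,106 15,39,79 15,20,75 17,117,98 17,133,98
238 None 17,132,110 15,95,94 13,23,78 10,19,79 15,20,76 16,131,99
241 None 17,132,108 13,23,77 11,23,88 15,24,85 15,19,80 16,131,101
244 (np.int64(311), np.int64(319)) 16,131,107 15,19,82 2,129,81 1,214,81 17,21,84 17,133,102
247 (np.int64(308), np.int64(322)) 17,131,107 13,21,87 2,225,92 1,221,97 2,162,85 17,135,104
250 (np.int64(309), np.int64(321)) 20,18,84 23,13,78 1,222,93 2,227,100 0,134,38 20,18,84
253 (np.int64(309), np.int64(321)) 24,15,84 20,12,65 1,227,100 1,228,93 178,131,35 24,15,84
256 (np.int64(309), np.int64(321)) 20,18,84 23,20,51 1,222,99 1,218,90 0,124,39 24,15,84
259 (np.int64(309), np.int64(321)) 24,15,84 15,12,42 1,226,97 1,223,
[... 202 characters left out ...]
(np.int64(309), np.int64(322)) 18,15,84 120,24,21 2,217,87 1,214,87 0,167,52 24,15,84
271 (np.int64(308), np.int64(322)) 24,15,83 120,12,21 1,211,87 1,217,87 0,170,51 18,18,72
274 (np.int64(308), np.int64(322)) 24,15,84 90,13,20 1,222,86 1,214,87 0,161,46 23,17,61
277 (np.int64(312), np.int64(319)) 24,15,84 120,12,21 13,145,125 1,214,87 150,12,21 23,16,63
280 None 24,15,84 120,12,21 17,128,146 17,130,139 16,90,48 23,19,53
283 None 18,15,84 0,0,20 17,127,145 18,129,142 17,85,48 20,16,49
286 None 23,12,85 135,23,22 18,128,138 17,129,144 15,96,48 15,10,51
289 None 25,17,90 0,11,24 17,128,135 18,128,143 16,90,48 23,18,58
[[313.4 249.8]
 [313.2 271.5]
 [313.4 242.1]
 [313.1 263.1]
 [313.2 279.6]]
```

The pin is between the pads now, but only its top few millimetres: the earlier free closing at 33 mm means the tips really end about 20 mm behind the nominal TCP. I lower 8 mm for a full hold, watching the force.

```bash
python3 -m handwheel '{"gripper":[-0.5,-0.5,-0.5,-0.5,-0.5],"slide":[[0,0,0],[0,0,0],[0,0,0],[0,0,2],[0,0,1]],"yaw":[0,0,0,0,0]}' 40
python3 -m handwheel '{"gripper":[-0.5,-0.5],"slide":[[0,0,2],[0,0,0]],"yaw":[0,0]}' 40
```

```text
time: 5.42
ee_pos: [0.4837, -0.2565, 0.021]
tcp_rot: [-180.0, -0.0, 71.0]
wrist_force: [0.4, 0.3, 0.1]
opening: 0.0215
grasp_force: 0.0
time: 5.58
ee_pos: [0.4835, -0.2564, 0.0187]
tcp_rot: [-180.0, -0.0, 71.0]
wrist_force: [-0.7, -0.5, -0.5]
opening: 0.0211
grasp_force: 0.0
```

The TCP is below the stand top with no contact, which confirms it.

```bash
python3 -m handwheel '{"gripper":[-0.5,-0.5,-1,-1,-1,-1,-1],"slide":[[0,0,3],[0,0,0],[0,0,0],[0,0,0],[0,0,0],[0,0,0],[0,0,0]],"yaw":[0,0,0,0,0,0,0]}' 50
```

```text
time: 6.17
ee_pos: [0.4837, -0.2565, 0.0162]
tcp_rot: [180.0, 0.0, 71.0]
wrist_force: [-0.4, 0.0, -0.8]
opening: 0.007
grasp_force: 48.8
```

```bash
python3 -m handwheel '{"gripper":[-1,-1,-1,-1,-1,-1,-1,-1],"slide":[[0,0,-8],[0,0,-17],[0,0,-25],[15,0,-10],[30,-1,0],[30,-1,0],[30,-1,0],[30,-1,0]],"yaw":[0,0,0,0,0,0,0,0]}' 50
python3 -m handwheel '{"gripper":[-1,-1,-1,-1,-1,-1,-1],"slide":[[30,-1,0],[30,-1,0],[30,-1,0],[22,-1,0],[10,0,0],[0,0,0],[0,0,0]],"yaw":[0,0,0,0,0,0,0]}' 50
cat > look.py <<'E'
from h import *
import sys
o=sensors.get_obs();T=o["ee_pos"];psi=np.radians(o["tcp_rot"][2]);print(T,o["tcp_rot"],o["opening"],o["grasp_force"])
X=np.array([np.cos(psi),np.sin(psi),0])
w=cam("wrist",sys.argv[1]);H,S,V=[w["hsv"][:,:,i] for i in range(3)]
bp=proj(w,[[.568,.012,.008]])[0];print("blue exp",bp)
m,p,a=blob((H>105)&(H<130)&(S>110),bp,40);r=rect(m);print("blue",p,a,cast(w,p,.008),cast(w,cv2.boxPoints(r),.008).round(4).tolist())
print("hole exp",proj(w,[[.56,-.0104,.008]]))
print("pin exp (spigot end, origin, collar top, grip top)",proj(w,[T+[0,0,-.0017+d] for d in (0,.0075,.0155,.0395)]).round(1).tolist())
E
python3 look.py w5
python3 - <<'E'
import cv2
im=cv2.imread("pics/w5.png")[110:310,200:440];cv2.imwrite("pics/w5c.png",cv2.resize(im,None,fx=3,fy=3,interpolation=2))
E
```

```text
time: 6.83
ee_pos: [0.5241, -0.1264, 0.0771]
tcp_rot: [179.9, -0.0, 71.0]
wrist_force: [-0.6, -0.3, -1.1]
opening: 0.0074
grasp_force: 48.8
time: 7.42
ee_pos: [0.5596, -0.011, 0.0764]
tcp_rot: [180.0, 0.0, 71.1]
wrist_force: [0.3, -0.5, -0.2]
opening: 0.0075
grasp_force: 48.8
[ 0.5596251  -0.01098028  0.07643679] [1.79998637e+02 1.73253194e-02 7.10835393e+01] 0.007481406572746928 48.81199300289154
blue exp [314.71709222 176.79512646]
blue [314.82762601 175.13389765] 2599 [[0.56851519 0.01323482 0.008     ]] [[0.5363, 0.0098, 0.008], [0.5475, 0.0366, 0.008], [0.6, 0.0167, 0.008], [0.5906, -0.0108, 0.008]]
hole exp [[314.36150417 205.55852489]]
pin exp (spigot end, origin, collar top, grip top) [[313.7, 243.9], [313.7, 249.7], [313.6, 256.4], [313.3, 280.0]]
```

View pics/w5c.png

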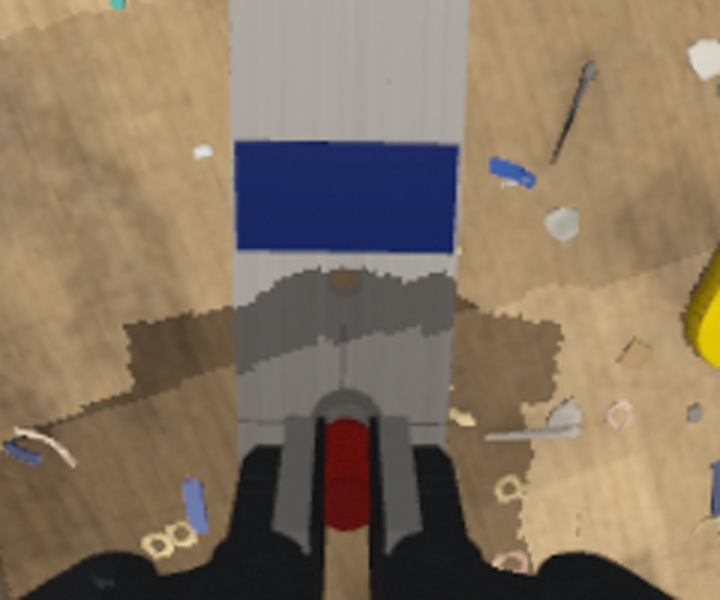

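The crop shows the hole at (344,279), full image (314.7,203), straight ahead of the pin, with the blue patch beyond it and its grip held centrally at (347,470). I descend until the spigot is about 20 mm above the blank, then compare pin and hole directly in one view.

```bash
python3 -m handwheel '{"gripper":[-1,-1,-1,-1,-1],"slide":[[0,0,20],[0,0,15],[0,0,10],[0,0,0],[0,0,0]],"yaw":[0,0,0,0,0]}' 50
cat > hole.py <<'E'
from h import *
import sys
o=sensors.get_obs();T=o["ee_pos"];psi=np.radians(o["tcp_rot"][2]);print(T,o["tcp_rot"][2],o["grasp_force"])
X=np.array([np.cos(psi),np.sin(psi)]);Y=np.array([np.sin(psi),-np.cos(psi)])
w=cam("wrist",sys.argv[1]);H,S,V=[w["hsv"][:,:,i] for i in range(3)]
red=((H<6)|(H>172))&(S>130)
b=blob(red,(315,260),30)[0];ys,xs=np.nonzero(b);print("red u",[(y,np.nonzero(b[y])[0].min(),np.nonzero(b[y])[0].max()) for y in range(ys.min(),ys.max()+1,5)],"exp axis",proj(w,[T+[0,0,.014],T+[0,0,.038]]).round(1).tolist())
# blue patch in world, upright rectangle there
m=blob((H>105)&(H<130)&(S>110),proj(w,[[.568,.012,.008]])[0],40)[0]
cn=cv2.findContours(m.astype(np.uint8),0,cv2.CHAIN_APPROX_NONE)[0];cn=max(cn,key=len)[:,0]
Wp=cast(w,cn,.008)[:,:2];r=cv2.minAreaRect((Wp*1000).astype(np.float32));print("blue mm",r)
bx=cv2.boxPoints(r)/1000;c=np.array(r[0])/1000
e=[bx[1]-bx[0],bx[2]-bx[1]];s=min(e,key=np.linalg.norm);s=s*np.sign(s[1])/np.linalg.norm(s)
print("yaw",-np.degrees(np.arctan2(s[0],s[1])),"hole from blue",c-.024*s,"tool xy off mm",1000*np.array([X@(c-.024*s-T[:2]),Y@(c-.024*s-T[:2])]))
# hole: bench colour seen inside the steel
hp=proj(w,[np.r_[c-.024*s,.008]])[0];print("hole px exp",hp)
m=blob((S>60)&(H<30),hp,12)
if m: print("hole px",m[1:],rect(m[0]),cast(w,m[1],.008))
E
python3 hole.py w6
python3 - <<'E'
import cv2
im=cv2.imread("pics/w6.png")[150:300,230:400];cv2.imwrite("pics/w6c.png",cv2.resize(im,None,fx=4,fy=4,interpolation=2))
E
```

```text
time: 7.88
ee_pos: [0.5593, -0.0117, 0.0312]
tcp_rot: [-180.0, 0.0, 71.0]
wrist_force: [-0.0, -0.7, -0.4]
opening: 0.007
grasp_force: 48.8
[ 0.55925618 -0.01170017  0.03115936] 70.97096795278627 48.83051812648773
red u [(250, np.int64(312), np.int64(319)), (255, np.int64(308), np.int64(322)), (260, np.int64(308), np.int64(322)), (265, np.int64(308), np.int64(322)), (270, np.int64(308), np.int64(322)), (275, np.int64(308), np.int64(323)), (280, np.int64(308), np.int64(323)), (285, np.int64(310), np.int64(320))] exp axis [[313.6, 256.6], [313.3, 280.3]]
blue mm ((568.2999267578125, 12.804141998291016), (28.786779403686523, 57.015045166015625), 70.75543212890625)
yaw -19.244587 hole from blue [ 0.56038949 -0.00985474] tool xy off mm [2.11409804 0.46967979]
hole px exp [314.67508188 226.52533794]
hole px (array([314.42, 223.54]), np.int32(50)) ((314.5, 224.0), (6.0, 9.0), 90.0) [[ 0.56093496 -0.00776309  0.008     ]]
```

View pics/w6c.png

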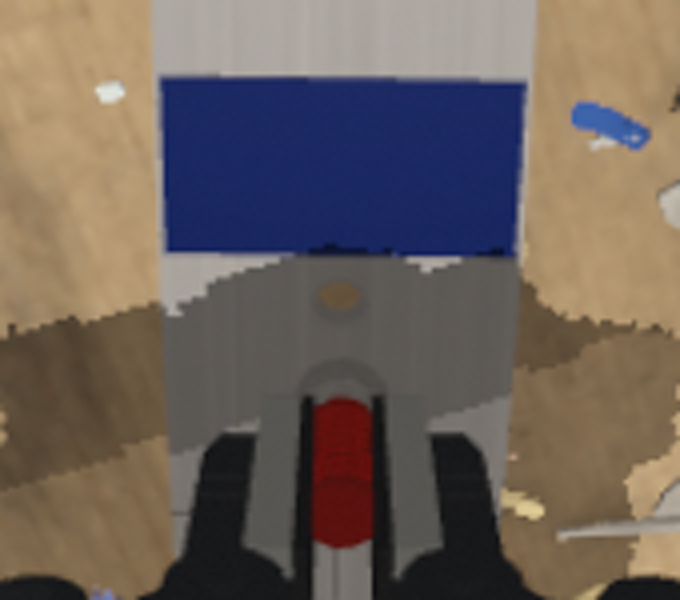

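The crop shows the hole at (338,300), with its visible bench disc at full-image (314.4,223.5); allowing for the bore's depth, the mouth is at y≈227, as the blue patch also gives. The pin's grip is at u=315.2 where 313.5 is predicted, so the camera is biased 1 mm in y. The correction is x +2.0 and y -0.5 mm, then down.

```bash
python3 -m handwheel '{"gripper":[-1,-1,-1,-1,-1],"slide":[[2,-0.5,8],[0,0,8],[0,0,5],[0,0,0],[0,0,0]],"yaw":[0,0,0,0,0]}' 50
python3 -m handwheel '{"gripper":[-1,-1],"slide":[[0,0,1],[0,0,0.5]],"yaw":[0,0]}' 50
python3 -m handwheel '{"gripper":[-1,-1],"slide":[[0,0,0.7],[0,0,0.3]],"yaw":[0,0]}' 50
```

```text
time: 8.35
ee_pos: [0.5595, -0.0087, 0.0097]
tcp_rot: [-179.9, 0.0, 71.0]
wrist_force: [0.9, -0.2, -0.1]
opening: 0.0072
grasp_force: 48.8
time: 8.52
ee_pos: [0.5601, -0.0088, 0.0089]
tcp_rot: [180.0, -0.0, 71.0]
wrist_force: [-0.3, -0.3, -1.1]
opening: 0.0076
grasp_force: 48.8
time: 8.68
ee_pos: [0.5599, -0.0088, 0.0078]
tcp_rot: [180.0, -0.0, 71.0]
wrist_force: [0.2, -0.6, 0.4]
opening: 0.0073
grasp_force: 48.9
```

```bash
python3 -m handwheel '{"gripper":[-1,-1,-1],"slide":[[0,0,1],[0,0,1],[0,0,0]],"yaw":[0,0,0]}' 50
python3 -m handwheel '{"gripper":[-1,-1,-1],"slide":[[0,0,1],[0,0,1],[0,0,0]],"yaw":[0,0,0]}' 50
python3 hole.py w7
```

```text
time: 8.93
ee_pos: [0.5598, -0.0089, 0.0055]
tcp_rot: [-180.0, 0.0, 71.0]
wrist_force: [-0.1, -0.5, -0.5]
opening: 0.0075
grasp_force: 48.8
time: 9.18
ee_pos: [0.5598, -0.0089, 0.0035]
tcp_rot: [-180.0, 0.0, 71.0]
wrist_force: [0.1, -0.9, -0.1]
opening: 0.0072
grasp_force: 48.8
[ 0.55976824 -0.00887142  0.00345519] 71.03124779079145 48.815032839775085
red u [(250, np.int64(312), np.int64(318)), (255, np.int64(308), np.int64(323)), (260, np.int64(308), np.int64(322)), (265, np.int64(308), np.int64(322)), (270, np.int64(308), np.int64(322)), (275, np.int64(308), np.int64(323)), (280, np.int64(308), np.int64(323)), (285, np.int64(310), np.int64(320))] exp axis [[313.6, 256.5], [313.4, 280.2]]
blue mm ((568.4859008789062, 12.889617919921875), (29.094038009643555, 57.11506271362305), 70.17451477050781)
yaw -19.825487 hole from blue [ 0.56034615 -0.0096879 ] tool xy off mm [-0.58429337  0.81192487]
hole px exp [315.11552425 249.58801626]
```

The pin has not slipped in the grip and the spigot is 6 mm in with no force. I finish the seating.

```bash
python3 -m handwheel '{"gripper":[-1,-1],"slide":[[0,0,1],[0,0,0]],"yaw":[0,0]}' 50
python3 -m handwheel '{"gripper":[-1,-1],"slide":[[0,0,0.7],[0,0,0]],"yaw":[0,0]}' 50
python3 -m handwheel '{"gripper":[-1,-1],"slide":[[0,0,0.6],[0,0,0]],"yaw":[0,0]}' 50
```

```text
time: 9.4
ee_pos: [0.5598, -0.0089, 0.0025]
tcp_rot: [-180.0, 0.0, 71.0]
wrist_force: [0.3, -1.2, -0.4]
opening: 0.0075
grasp_force: 48.8
time: 9.57
ee_pos: [0.5599, -0.0088, 0.0021]
tcp_rot: [180.0, 0.0, 71.0]
wrist_force: [-0.8, -0.8, 1.1]
opening: 0.0073
grasp_force: 48.9
time: 9.73
ee_pos: [0.56, -0.0088, 0.002]
tcp_rot: [180.0, -0.0, 71.0]
wrist_force: [-2.9, -0.9, 5.0]
opening: 0.007
grasp_force: 49.4
```

```bash
python3 -m handwheel '{"gripper":[-0.4,-0.4,-0.4,-0.4,-0.4,-0.4,-0.4],"slide":[[0,0,0],[0,0,0],[0,0,0],[0,0,-10],[0,0,-25],[0,0,-35],[0,0,-35]],"yaw":[0,0,0,0,0,0,0]}' 50
python3 -m handwheel '{"gripper":[0,0,0,0,0,0,0,0],"slide":[[25.7,-13.5,-2],[25.7,-13.5,-2],[25.7,-13.5,-2],[25.7,-13.5,-2],[25.7,-13.5,-2],[25.7,-13.5,-2],[25.7,-13.5,0],[25.7,-13.5,0]],"yaw":[0,0,0,0,0,0,0,0]}' 50
python3 -m handwheel '{"gripper":[0,0,0,0,0,0],"slide":[[25.7,-13.5,0],[25.7,-13.5,0],[0,0,0],[0,0,0],[0,0,0],[0,0,0]],"yaw":[0,0,-0.08,-0.08,0,0]}' 50
cat > sq.py <<'E'
from h import *
import sys
o=sensors.get_obs();T=o["ee_pos"];psi=np.radians(o["tcp_rot"][2]);print(T,o["tcp_rot"][2],o["opening"])
X=np.array([np.cos(psi),np.sin(psi)]);Y=np.array([np.sin(psi),-np.cos(psi)])
w=cam("wrist",sys.argv[1]);H,S,V=[w["hsv"][:,:,i] for i in range(3)]
def wr(mask,near,z,r=40):
    m=blob(mask,near,r)
    if not m: print("none");return
    cn=max(cv2.findContours(m[0].astype(np.uint8),0,cv2.CHAIN_APPROX_NONE)[0],key=len)[:,0]
    P=cast(w,cn,z)[:,:2]*1000;rr=cv2.minAreaRect(P.astype(np.float32));print(m[1:],rr,cv2.boxPoints(rr).round(1).tolist());return rr
p=proj(w,[[.5156,.2785,.02],[.559,.233,.0115]]);print(p)
a=wr((S<70)&(V<95)&(V>25),p[0],.02);wr((S<50)&(V>100),p[1],.0115)
if a: d=np.array(a[0])/1000-T[:2];print("stock centre, tool xy mm",1000*X@d,1000*Y@d)
E
python3 sq.py w8
```

```text
time: 10.32
ee_pos: [0.5591, -0.0087, 0.1076]
tcp_rot: [-179.9, 0.0, 71.0]
wrist_force: [1.8, -0.7, 0.0]
opening: 0.0256
grasp_force: 0.0
time: 10.98
ee_pos: [0.5242, 0.2222, 0.1194]
tcp_rot: [180.0, -0.0, 71.0]
wrist_force: [0.3, -0.0, -0.1]
opening: 0.0428
grasp_force: 0.0
time: 11.48
ee_pos: [0.5157, 0.2782, 0.1189]
tcp_rot: [180.0, -0.0, 80.1]
wrist_force: [-0.1, -0.4, 0.3]
opening: 0.0427
grasp_force: 0.0
[0.51569081 0.27822462 0.11887526] 80.07281763797822 0.0427385731652641
[[314.04443444 194.43827267]
 [366.23417588 228.5039112 ]]
(array([325.38843458, 212.33119159]), np.int32(1712)) ((540.38232421875, 278.2036437988281), (91.91255187988281, 68.57353973388672), 80.4364242553711) [[498.8999938964844, 238.60000610351562], [566.5999755859375, 227.1999969482422], [581.7999877929688, 317.79998779296875], [514.2000122070312, 329.20001220703125]]
(array([387.47670807, 225.3447205 ]), np.int32(644)) ((573.9017333984375, 234.4397735595703), (20.3091983795166, 48.10213851928711), 79.15279388427734) [[548.4000244140625, 229.0], [595.5999755859375, 219.89999389648438], [599.4000244140625, 239.89999389648438], [552.2000122070312, 248.89999389648438]]
stock centre, tool xy mm 4.23607134483437 24.325444323151356
```

View pics/w8.png

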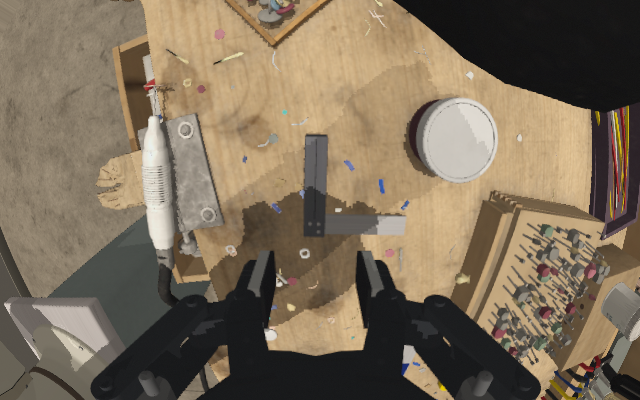

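The view shows the stock at u 304–327, v 135–236, and the blade at u 327–405, v 215–235, with its outer edge on the lower side. The lengthwise split in the stock's top is only shading. I cast those corners at their heights.

```bash
cat > sq2.py <<'E'
from h import *
import sys
img=cv2.imread("pics/w8.png")
w=cam("wrist");g=cv2.cvtColor(w["img"],cv2.COLOR_RGB2GRAY).astype(int)
o=sensors.get_obs();T=o["ee_pos"];psi=np.radians(o["tcp_rot"][2])
X=np.array([np.cos(psi),np.sin(psi)]);Y=np.array([np.sin(psi),-np.cos(psi)])
for v in (145,165,185,205,225): print(v,g[v,298:334].tolist())
print([(u,g[228:242,u].tolist()) for u in (310,340,390)],g[128:142,312].tolist(),g[225,396:412].tolist())
P=cast(w,[[304,135],[327.5,135],[304,236],[327.5,236]],.02)[:,:2];print(P.round(4).tolist())
print("in tool mm",[(round(1000*X@(p-T[:2]),1),round(1000*Y@(p-T[:2]),1)) for p in P])
E
python3 sq2.py
```

```text
145 [165, 161, 159, 163, 169, 175, 166, 103, 99, 99, 98, 97, 98, 98, 96, 95, 96, 89, 76, 94, 95, 97, 97, 98, 100, 99, 98, 99, 95, 103, 153, 150, 154, 159, 162, 165]
165 [151, 151, 154, 151, 145, 130, 109, 93, 98, 99, 99, 98, 98, 98, 97, 97, 90, 84, 85, 94, 96, 97, 97, 98, 99, 99, 99, 96, 98, 112, 129, 137, 142, 143, 140, 135]
185 [162, 163, 165, 169, 157, 132, 105, 98, 99, 99, 98, 97, 97, 96, 96, 97, 85, 79, 95, 96, 96, 97, 98, 98, 98, 97, 98, 95, 111, 147, 147, 151, 153, 154, 158, 161]
205 [82, 83, 84, 83, 83, 70, 55, 51, 50, 50, 51, 51, 50, 51, 50, 50, 42, 41, 49, 50, 51, 50, 51, 50, 51, 50, 50, 69, 87, 89, 90, 89, 90, 92, 92, 91]
225 [82, 85, 86, 84, 81, 66, 49, 51, 51, 50, 60, 70, 71, 61, 51, 50, 50, 49, 53, 73, 77, 69, 57, 49, 49, 49, 61, 80, 91, 91, 92, 91, 91, 91, 91, 91]
[(310, [49, 49, 49, 50, 49, 48, 48, 49, 62, 74, 78, 77, 77, 79]), (340, [92, 90, 91, 91, 92, 90, 81, 78, 77, 77, 78, 77, 78, 77]), (390, [184, 183, 182, 184, 184, 184, 181, 175, 174, 171, 174, 177, 177, 176])] [185, 188, 184, 169, 167, 125, 79, 54, 84, 112, 116, 115, 115, 104] [185, 185, 185, 185, 185, 185, 185, 185, 184, 179, 175, 175, 176, 177, 177, 177]
[[0.5165, 0.3322], [0.5363, 0.3288], [0.4992, 0.2395], [0.521, 0.2357]]
in tool mm [(np.float64(53.7), np.float64(-8.7)), (np.float64(53.7), np.float64(11.3)), (np.float64(-40.6), np.float64(-9.8)), (np.float64(-40.6), np.float64(12.4))]
```

The stock is 94 mm long by 20 mm wide, as it should be. Its centre is 6.5 mm along tool x and about 0.5 mm in y, and it is turned about 1°. I go down in stages and grip it.

```bash
python3 -m handwheel '{"gripper":[0,0,0,0,0,0],"slide":[[6.5,0,25],[0,0,30],[0,0,30],[0,0,20],[0,0,5],[0,0,0]],"yaw":[0.018,0,0,0,0,0]}' 60
python3 -m handwheel '{"gripper":[0,0,0],"slide":[[0,0,8],[0,0,3],[0,0,0]],"yaw":[0,0,0]}' 60
python3 -m handwheel '{"gripper":[0,0,0],"slide":[[0,0,5],[0,0,3],[0,0,0]],"yaw":[0,0,0]}' 60
```

```text
time: 12.08
ee_pos: [0.516, 0.2837, 0.0071]
tcp_rot: [-179.9, 0.1, 79.1]
wrist_force: [-0.0, -0.0, 0.1]
opening: 0.0426
grasp_force: 0.0
time: 12.33
ee_pos: [0.5172, 0.2846, -0.0021]
tcp_rot: [180.0, -0.0, 79.1]
wrist_force: [-0.2, -0.8, -0.6]
opening: 0.0425
grasp_force: 0.0
time: 12.58
ee_pos: [0.5166, 0.2844, -0.0111]
tcp_rot: [-180.0, 0.0, 79.2]
wrist_force: [0.1, 1.0, 0.4]
opening: 0.0427
grasp_force: 0.0
```

```bash
python3 -m handwheel '{"gripper":[-1,-1,-1,-1,-1,-1],"slide":[[0,0,0],[0,0,0],[0,0,0],[0,0,0],[0,0,0],[0,0,0]],"yaw":[0,0,0,0,0,0]}' 50
python3 -m handwheel '{"gripper":[-1,-1,-1,-1],"slide":[[0,0,-2],[0,0,-4],[0,0,-4],[0,0,0]],"yaw":[0,0,0,0]}' 50
python3 - <<'E'
import sys;sys.path.insert(0,".")
from h import *
w=cam("wrist","w9")
im=w["img"][130:300,220:430,::-1];cv2.imwrite("pics/w9c.png",cv2.resize(im,None,fx=3.5,fy=3.5,interpolation=2))
E
```

```text
time: 13.08
ee_pos: [0.5168, 0.2846, -0.0102]
tcp_rot: [180.0, -0.0, 79.2]
wrist_force: [-2.6, 0.2, 4.3]
opening: 0.0181
grasp_force: 49.6
time: 13.42
ee_pos: [0.5172, 0.2847, 0.0002]
tcp_rot: [180.0, -0.0, 79.2]
wrist_force: [-0.1, 0.4, -2.8]
opening: 0.0178
grasp_force: 49.0
```

View pics/w9c.png

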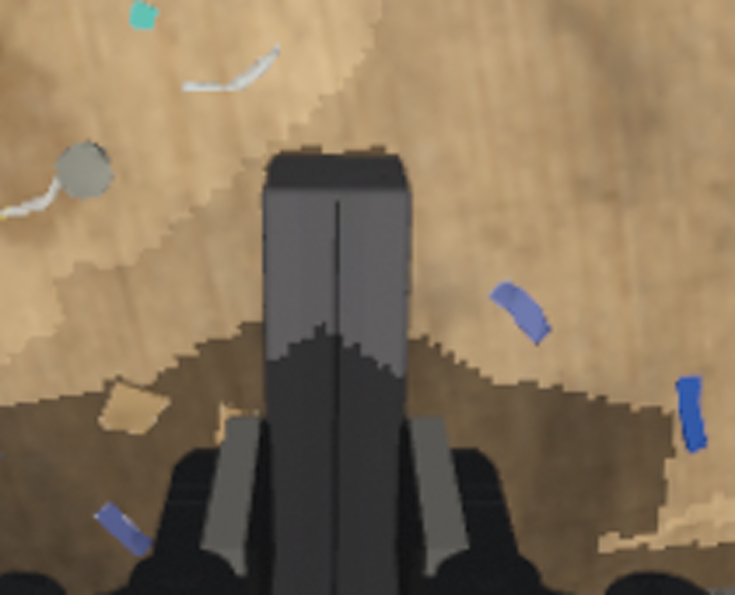

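The crop shows the stock held centrally between the pads (x 263–405), far end at crop y≈187, lifted cleanly; the wrist feels its 2.8 N. I carry it to the blank's robot side, clear of everything, and turn to the blank's yaw. Picture budget is used up, so from here on I use numbers.

```bash
python3 -m handwheel '{"gripper":[-1,-1,-1,-1,-1,-1,-1,-1],"slide":[[-15,3,-3],[-25,5.5,-3],[-30,6.5,-3],[-30,7,-2],[-30,7,0],[-30,7,0],[-25,5.5,0],[-15,3.5,0]],"yaw":[0,0,0,0,0,0,0,0]}' 50
python3 -m handwheel '{"gripper":[-1,-1,-1,-1,-1,-1],"slide":[[-10,2,0],[0,0,0],[0,0,0],[0,0,0],[0,0,0],[0,0,0]],"yaw":[0,0.052,0.05,0.05,0,0]}' 50
cat > m.py <<'E'
from h import *
from scipy.optimize import least_squares
o=sensors.get_obs();T=o["ee_pos"];psi=np.radians(o["tcp_rot"][2]);print("T",T.round(4),"psi",o["tcp_rot"][2].round(2),"grip",o["grasp_force"])
X=np.array([np.cos(psi),np.sin(psi)]);Y=np.array([np.sin(psi),-np.cos(psi)])
def edge(c,a,b,z,n=40,half=8):
    """subpixel edge near the world segment a-b: strongest gradient on normals, robust line; returns yaw-like angle and points"""
    pa=np.linspace(a,b,n);pp=proj(c,np.c_[pa,np.full(n,z)])
    g=cv2.GaussianBlur(cv2.cvtColor(c["img"],cv2.COLOR_RGB2GRAY),(0,0),.8).astype(np.float32)
    d=pp[-1]-pp[0];d/=np.linalg.norm(d);nn=np.array([-d[1],d[0]]);s=np.arange(-half,half+.01,.25)
    out=[]
    for q in pp:
        l=(q+s[:,None]*nn).astype(np.float32);v=cv2.remap(g,l[None,:,0],l[None,:,1],1)[0]
        k=np.argmax(abs(np.gradient(v)));
        if 2<k<len(s)-3: out.append(q+s[k]*nn)
    W=cast(c,np.array(out),z)[:,:2]
    vx,vy,x0,y0=cv2.fitLine((W*1000).astype(np.float32),cv2.DIST_HUBER,0,.01,.01).ravel()
    if vy<0: vx,vy=-vx,-vy
    r=(W*1000-[x0,y0])@[-vy,vx]
    return -np.degrees(np.arctan2(vx,vy)),np.array([x0,y0])/1000,len(W),np.median(abs(r))
th=np.radians(-19.5);bx=np.array([np.cos(th),np.sin(th)]);by=np.array([-bx[1],bx[0]])
P=np.array([.5599,-.0088])
if __name__=="__main__":
    C=P+.018*by
    for nm in ("wrist","top"):
        c=cam(nm)
        for s in (-.03,.03):
            for y0,y1 in ((-.07,.07),(-.07,-.02),(.03,.075)):
                if nm=="top" and y0!=-.07:continue
                th_,p,n,r=edge(c,C+s*bx+y0*by,C+s*bx+y1*by,.008,half=8 if nm=="wrist" else 4)
                print(nm,s,(y0,y1),"yaw %.2f  x of edge %.2f mm  n%d res%.2f"%(th_,1000*bx@(p-C),n,r))
E
python3 m.py
```

```text
time: 14.13
ee_pos: [0.523, 0.0766, 0.0104]
tcp_rot: [180.0, 0.0, 79.1]
wrist_force: [1.2, 0.6, -2.8]
opening: 0.0185
grasp_force: 49.0
time: 14.63
ee_pos: [0.5234, 0.0695, 0.0103]
tcp_rot: [-180.0, 0.0, 70.6]
wrist_force: [-0.0, -0.3, -3.0]
opening: 0.0183
grasp_force: 49.0
T [0.5234 0.0695 0.0103] psi 70.56 grip 49.01391327381134
wrist -0.03 (-0.07, 0.07) yaw -20.72  x of edge -30.01 mm  n31 res1.74
wrist -0.03 (-0.07, -0.02) yaw -30.22  x of edge -28.79 mm  n29 res3.16
wrist -0.03 (0.03, 0.075) yaw -22.46  x of edge -29.82 mm  n39 res0.34
wrist 0.03 (-0.07, 0.07) yaw -20.65  x of edge 29.57 mm  n32 res0.61
wrist 0.03 (-0.07, -0.02) yaw -15.03  x of edge 29.20 mm  n33 res1.43
wrist 0.03 (0.03, 0.075) yaw -21.20  x of edge 30.66 mm  n32 res0.39
top -0.03 (-0.07, 0.07) yaw -19.89  x of edge -26.81 mm  n27 res1.86
top -0.03 (-0.07, -0.02) yaw -22.25  x of edge -27.38 mm  n22 res0.67
top 0.03 (-0.07, 0.07) yaw -20.00  x of edge 31.14 mm  n28 res0.94
top 0.03 (-0.07, -0.02) yaw -21.81  x of edge 31.07 mm  n40 res0.66
```

```bash
sed -i 's/g=cv2.GaussianBlur(.*/g=cv2.GaussianBlur(c["hsv"][:,:,1].astype(np.float32),(0,0),.8)/' m.py
cat > m2.py <<'E'
from m import *
C=P+.018*by
w=cam("wrist","w10");t=cam("top")
for s in (-.03,.03):
    for y0,y1 in ((.0,.075),(.03,.075),(.03,.055),(.05,.075)):
        r=edge(w,C+s*bx+y0*by,C+s*bx+y1*by,.008);print("wrist",s,y0,y1,"yaw %.2f x %.2f n%d res%.2f"%(r[0],1000*bx@(r[1]-C),r[2],r[3]))
    for y0,y1 in((-.075,.0),(-.07,.07),(-.06,-.02)):
        r=edge(t,C+s*bx+y0*by,C+s*bx+y1*by,.008,half=3);print("top",s,y0,y1,"yaw %.2f x %.2f n%d res%.2f"%(r[0],1000*bx@(r[1]-C),r[2],r[3]))
# stock top edges: TCP z -0.0102 <-> stock on bench
zt=T[2]+.0105+.02
for s in (-.01,.01):
    r=edge(w,T[:2]+X*.015-Y*s,T[:2]+X*.045-Y*s,zt,half=6);print("stock",s,"yaw %.2f off %.2f n%d res%.2f"%(r[0],1000*Y@(r[1]-T[:2]),r[2],r[3]))
q=T[:2]+X*.0475;r=edge(w,q-Y*.008,q+Y*.008,zt,half=6);print("far end x",1000*X@(r[1]-T[:2]),r[2:])
# blue patch with top camera and wrist
for n,c in(("w",w),("t",t)):
    H,S=c["hsv"][:,:,0],c["hsv"][:,:,1];b=blob((H>105)&(H<130)&(S>110),proj(c,np.r_[P+.024*by,.008])[0],25)
    if b: print(n,b[1:],(cast(c,b[1],.008)[0,:2]-P-.024*by)@np.c_[bx,by]*1000)
E
python3 m2.py
```

```text
T [0.5234 0.0695 0.0104] psi 70.57 grip 49.014025926589966
wrist -0.03 0.0 0.075 yaw -19.10 x -30.27 n37 res0.41
wrist -0.03 0.03 0.075 yaw -20.25 x -30.39 n39 res0.16
wrist -0.03 0.03 0.055 yaw -20.47 x -30.48 n40 res0.15
wrist -0.03 0.05 0.075 yaw -19.46 x -30.18 n39 res0.18
top -0.03 -0.075 0.0 yaw -21.07 x -30.07 n37 res0.41
top -0.03 -0.07 0.07 yaw -21.03 x -29.19 n32 res0.76
top -0.03 -0.06 -0.02 yaw -19.77 x -30.06 n40 res0.47
wrist 0.03 0.0 0.075 yaw -21.33 x 30.01 n40 res0.34
wrist 0.03 0.03 0.075 yaw -19.99 x 30.63 n40 res0.17
wrist 0.03 0.03 0.055 yaw -20.02 x 30.52 n40 res0.10
wrist 0.03 0.05 0.075 yaw -20.42 x 30.69 n40 res0.17
top 0.03 -0.075 0.0 yaw -20.05 x 31.55 n39 res0.48
top 0.03 -0.07 0.07 yaw -21.16 x 32.61 n36 res1.21
top 0.03 -0.06 -0.02 yaw -19.70 x 31.25 n40 res0.52
stock -0.01 yaw -19.74 off 10.79 n40 res0.14
stock 0.01 yaw -19.52 off -8.61 n40 res0.08
far end x 47.265436769580454 (2, np.float64(0.01205063980855754))
w (array([405.99227111, 284.78656361]), np.int32(1682)) [1.20358852 5.52951914]
```

Relative to the stock in the same image, the blank is turned about 0.45° more (true yaw ≈ -19.9°), with the edges where expected. I turn by that amount, lower to about 1 mm above the bench, and close most of the gap.

```bash
python3 -m handwheel '{"gripper":[-1,-1,-1,-1,-1,-1],"slide":[[0,4,6],[-1,4,6],[-1,4,4],[-0.8,3,3],[0,0,0],[0,0,0]],"yaw":[0.008,0,0,0,0,0]}' 50
sed -i 's/radians(-19.5)/radians(-19.9)/' m.py
cat > gap.py <<'E'
from m import *
C=P+.018*by;w=cam("wrist");zt=T[2]+.0103+.02
print("TCP in blank frame rel pin",(T[:2]-P)@np.c_[bx,by]*1000)
for s in (-.03,.03):
    for y0,y1 in ((.03,.075),(.04,.065)):
        r=edge(w,C+s*bx+y0*by,C+s*bx+y1*by,.008,half=5);print("blank",s,"yaw %.2f x %.2f n%d res%.2f"%(r[0],1000*bx@(r[1]-P),*r[2:]))
for s in (-.01,.01):
    r=edge(w,T[:2]+X*.015+Y*s,T[:2]+X*.045+Y*s,zt,half=5);print("stock",s,"yaw %.2f x(rel pin) %.2f n%d res%.2f"%(r[0],1000*bx@(r[1]-P),*r[2:]))
i=P+(-.03)*bx;print(o["wrist_force"].round(1))
E
python3 gap.py
```

```text
time: 15.33
ee_pos: [0.5365, 0.0615, -0.0091]
tcp_rot: [-180.0, 0.0, 70.0]
wrist_force: [-0.4, -0.2, -3.0]
opening: 0.018
grasp_force: 49.1
T [ 0.5365  0.0615 -0.0091] psi 69.99 grip 49.06580865383148
TCP in blank frame rel pin [-45.90173153  58.12065945]
blank -0.03 yaw -20.65 x -30.22 n29 res0.15
blank -0.03 yaw -20.26 x -30.16 n32 res0.16
blank 0.03 yaw -19.92 x 30.16 n40 res0.16
blank 0.03 yaw -19.69 x 30.18 n40 res0.15
stock -0.01 yaw -20.16 x(rel pin) -54.36 n40 res0.08
stock 0.01 yaw -19.92 x(rel pin) -35.14 n38 res0.12
[-0.4 -0.2 -3. ]
```

The stock and blank are parallel within about 0.2°, with a gap of about 4.8 mm. I move in to just short of contact on both sides.

```bash
python3 -m handwheel '{"gripper":[-1,-1,-1,-1,-1],"slide":[[-1.5,2,0],[-1,1.5,0],[0,0.5,0],[0,0,0],[0,0,0]],"yaw":[0,0,0,0,0]}' 50
python3 gap.py
cat > f.py <<'E'
from m import *
from workcell import camera
F=[];Q=[];M=[]
for i in range(4):
    camera("wrist");s=sensors.get_obs();F.append(s["wrist_force"]);Q.append(s["ee_pos"]);M.append(s["torque"])
F=np.mean(F,0);Q=np.mean(Q,0)
print("F blank x,y,z",(F[:2]@np.c_[bx,by]).round(2),F[2].round(2),"M",np.mean(M,0).round(3),"TCP",((Q[:2]-P)@np.c_[bx,by]*1000).round(2),Q[2].round(4))
E
python3 f.py
```

```text
time: 15.8
ee_pos: [0.5396, 0.058, -0.0085]
tcp_rot: [180.0, -0.0, 70.0]
wrist_force: [0.0, 0.5, -1.9]
opening: 0.0181
grasp_force: 49.1
T [ 0.5396  0.058  -0.0085] psi 70.0 grip 49.072662591934204
TCP in blank frame rel pin [-41.82688272  55.87913299]
blank -0.03 yaw -20.74 x -30.13 n40 res0.18
blank -0.03 yaw -21.14 x -30.11 n40 res0.12
blank 0.03 yaw -19.89 x 30.16 n40 res0.16
blank 0.03 yaw -19.72 x 30.19 n40 res0.11
stock -0.01 yaw -20.18 x(rel pin) -50.31 n40 res0.09
stock 0.01 yaw -20.05 x(rel pin) -30.97 n40 res0.10
[ 0.   0.5 -1.9]
T [ 0.5396  0.058  -0.0085] psi 70.0 grip 49.07251238822937
F blank x,y,z [0.1  0.03] -2.87 M [ 0.012 -0.003 -0.046] TCP [-41.9  55.9] -0.0086
```

```bash
python3 -m handwheel '{"gripper":[-1,-1,-1],"slide":[[0,0.3,1.2],[0,0,0],[0,0,0]],"yaw":[-0.003,0,0]}' 50 >/dev/null
python3 f.py
python3 -m handwheel '{"gripper":[-1,-1],"slide":[[0,0.3,0],[0,0,0]],"yaw":[0,0]}' 50 >/dev/null
python3 f.py|tail -1
python3 -m handwheel '{"gripper":[-1,-1],"slide":[[0,0.2,0],[0,0,0]],"yaw":[0,0]}' 50 >/dev/null
python3 f.py|tail -1
```

```text
T [ 0.5398  0.0579 -0.0099] psi 70.18 grip 49.069363474845886
F blank x,y,z [ 0.35 -0.52] -2.42 M [-0.002  0.003  0.016] TCP [-41.58  55.86] -0.0098
F blank x,y,z [0.14 0.17] -2.91 M [ 0.013 -0.005  0.016] TCP [-41.24  55.85] -0.0098
F blank x,y,z [-0.07  0.17] -2.79 M [0.028 0.008 0.01 ] TCP [-41.05  55.87] -0.0098
```

```bash
python3 -m handwheel '{"gripper":[-1,-1],"slide":[[0,0.2,0],[0,0,0]],"yaw":[0,0]}' 50 >/dev/null
python3 f.py|tail -1
python3 -m handwheel '{"gripper":[-1,-1],"slide":[[0,0.2,0],[0,0,0]],"yaw":[0,0]}' 50 >/dev/null
python3 f.py|tail -1
python3 gap.py
```

```text
F blank x,y,z [-0.38 -0.31] -2.42 M [ 0.006 -0.008 -0.016] TCP [-40.87  55.86] -0.0098
F blank x,y,z [ 0.09 -0.02] -2.37 M [ 0.017 -0.     0.001] TCP [-40.65  55.87] -0.0098
T [ 0.5407  0.0576 -0.0098] psi 70.18 grip 49.06903088092804
TCP in blank frame rel pin [-40.66273182  55.8669092 ]
blank -0.03 yaw -20.68 x -29.30 n40 res0.20
blank -0.03 yaw -18.95 x -29.15 n40 res0.10
blank 0.03 yaw -19.81 x 30.17 n40 res0.15
blank 0.03 yaw -19.83 x 30.17 n40 res0.14
stock -0.01 yaw -19.94 x(rel pin) -49.33 n40 res0.11
stock 0.01 yaw -19.76 x(rel pin) -29.98 n40 res0.12
[ 0.1  0.8 -2.6]
```

```bash
python3 -m handwheel '{"gripper":[-1,-1],"slide":[[0,0.2,0],[0,0,0]],"yaw":[0,0]}' 50 >/dev/null
python3 f.py|tail -1
python3 -m handwheel '{"gripper":[-1,-1],"slide":[[0,0.15,0],[0,0,0]],"yaw":[0,0]}' 50 >/dev/null
python3 f.py|tail -1
python3 -m handwheel '{"gripper":[-1,-1],"slide":[[0,0.15,0],[0,0,0]],"yaw":[0,0]}' 50 >/dev/null
python3 f.py|tail -1
```

```text
F blank x,y,z [-0.2   0.03] -2.47 M [0.06  0.037 0.006] TCP [-40.47  55.86] -0.0098
F blank x,y,z [-0.72  0.27] -2.37 M [0.09  0.115 0.012] TCP [-40.38  55.85] -0.0098
F blank x,y,z [-2.07 -0.07] -2.02 M [0.103 0.331 0.059] TCP [-40.31  55.83] -0.0099
```

Contact with the long edge shows as a 2 N reaction. I ease off a little and bring the blade to the collar.

```bash
python3 -m handwheel '{"gripper":[-1,-1,-1,-1],"slide":[[0,-0.15,0],[-0.4,0,0],[-0.3,0,0],[0,0,0]],"yaw":[0,0,0,0]}' 50 >/dev/null
python3 f.py|tail -1
python3 -m handwheel '{"gripper":[-1,-1],"slide":[[-0.3,0,0],[0,0,0]],"yaw":[0,0]}' 50 >/dev/null
python3 f.py|tail -1
python3 -m handwheel '{"gripper":[-1,-1],"slide":[[-0.2,0,0],[0,0,0]],"yaw":[0,0]}' 50 >/dev/null
python3 f.py|tail -1
```

```text
F blank x,y,z [-1.12  0.93] -2.52 M [0.318 0.2   0.06 ] TCP [-40.31  55.24] -0.0098
F blank x,y,z [-1.47  1.35] -2.18 M [0.329 0.171 0.074] TCP [-40.31  54.87] -0.0098
F blank x,y,z [-1.41  0.74] -2.63 M [0.328 0.183 0.07 ] TCP [-40.3   54.64] -0.0098
```

```bash
python3 -m handwheel '{"gripper":[-1,-1],"slide":[[-0.2,-0.1,0],[0,0,0]],"yaw":[0,0]}' 50 >/dev/null
python3 f.py|tail -1
python3 -m handwheel '{"gripper":[-1,-1],"slide":[[-0.2,0,0],[0,0,0]],"yaw":[0,0]}' 50 >/dev/null
python3 f.py|tail -1
python3 -m handwheel '{"gripper":[-1,-1],"slide":[[-0.2,0,0],[0,0,0]],"yaw":[0,0]}' 50 >/dev/null
python3 f.py|tail -1
```

```text
F blank x,y,z [-0.46  0.5 ] -2.64 M [0.143 0.109 0.043] TCP [-40.34  54.4 ] -0.0098
F blank x,y,z [-0.54  0.8 ] -2.69 M [0.16  0.064 0.033] TCP [-40.36  54.26] -0.0098
F blank x,y,z [-0.34  1.26] -2.91 M [ 0.308 -0.06   0.062] TCP [-40.35  54.14] -0.0098
```

```bash
python3 -m handwheel '{"gripper":[-1,-1],"slide":[[-0.2,0,0],[0,0,0]],"yaw":[0,0]}' 50 >/dev/null
python3 f.py|tail -1
python3 -m handwheel '{"gripper":[-1,-1],"slide":[[-0.2,0,0],[0,0,0]],"yaw":[0,0]}' 50 >/dev/null
python3 f.py|tail -1
python3 gap.py
```

```text
F blank x,y,z [0.34 2.24] -2.23 M [ 0.435 -0.104  0.062] TCP [-40.34  53.97] -0.0097
F blank x,y,z [0.15 3.15] -1.75 M [ 0.661 -0.21   0.128] TCP [-40.37  53.8 ] -0.0098
T [ 0.5403  0.0555 -0.0097] psi 70.18 grip 49.15512979030609
TCP in blank frame rel pin [-40.36469442  53.80224003]
blank -0.03 yaw -20.67 x -29.10 n39 res0.16
blank -0.03 yaw -19.19 x -28.93 n40 res0.10
blank 0.03 yaw -19.93 x 30.28 n40 res0.14
blank 0.03 yaw -19.55 x 30.21 n40 res0.12
stock -0.01 yaw -20.12 x(rel pin) -49.16 n40 res0.08
stock 0.01 yaw -20.07 x(rel pin) -29.89 n40 res0.13
[ 1.4  2.5 -1.8]
```

Blade contact with the collar shows as a 3 N reaction. I relax it to a light touch, seat the stock lightly against the edge, and lower onto the bench.

```bash
python3 -m handwheel '{"gripper":[-1,-1,-1],"slide":[[0.3,0,0.4],[0,0.15,0],[0,0,0]],"yaw":[0,0,0]}' 50 >/dev/null
python3 f.py|tail -1
python3 -m handwheel '{"gripper":[-1,-1],"slide":[[0,0.1,0.3],[0,0,0]],"yaw":[0,0]}' 50 >/dev/null
python3 f.py|tail -1
```

```text
F blank x,y,z [-1.35  3.03] -0.64 M [ 0.59  -0.042  0.091] TCP [-40.29  53.95] -0.0102
F blank x,y,z [-3.39  1.69] 4.14 M [0.622 0.581 0.114] TCP [-40.24  53.96] -0.0102
```

```bash
python3 -m handwheel '{"gripper":[-1,-1,-1],"slide":[[0,-0.1,-0.2],[0,0,0],[0,0,0]],"yaw":[0,0,0]}' 20 >/dev/null
python3 f.py
python3 gap.py | tail -7
python3 -m handwheel '{"gripper":[-0.4,-0.4,-0.4,-0.4],"slide":[[0,0,0],[0,0,0],[0,0,0],[0,0,0]],"yaw":[0,0,0,0]}' 20
python3 f.py;python3 gap.py
```

```text
T [ 0.5404  0.0556 -0.0102] psi 70.17 grip 49.80036199092865
F blank x,y,z [-3.4   1.43] 3.56 M [0.56 0.55 0.12] TCP [-40.24  53.95] -0.0102
blank -0.03 yaw -20.33 x -29.01 n40 res0.18
blank -0.03 yaw -18.51 x -28.84 n40 res0.08
blank 0.03 yaw -19.92 x 30.17 n40 res0.16
blank 0.03 yaw -19.86 x 30.16 n40 res0.16
stock -0.01 yaw -21.02 x(rel pin) -49.08 n40 res0.08
stock 0.01 yaw -19.99 x(rel pin) -29.72 n40 res0.10
[-2.7  2.9  3.8]
time: 23.92
ee_pos: [0.5404, 0.0554, -0.0105]
tcp_rot: [180.0, 0.0, 70.2]
wrist_force: [0.7, 0.0, 0.2]
opening: 0.0256
grasp_force: 0.0
T [ 0.5404  0.0554 -0.0105] psi 70.16 grip 0.0
F blank x,y,z [-0.58  0.36] -0.23 M [ 0.022  0.021 -0.027] TCP [-40.2   53.84] -0.0104
T [ 0.5404  0.0556 -0.0104] psi 70.17 grip 0.0
TCP in blank frame rel pin [-40.22784528  53.8840991 ]
blank -0.03 yaw -19.42 x -28.92 n40 res0.11
blank -0.03 yaw -19.68 x -28.96 n40 res0.13
blank 0.03 yaw -19.70 x 30.24 n40 res0.11
blank 0.03 yaw -19.91 x 30.17 n40 res0.15
stock -0.01 yaw -20.54 x(rel pin) -49.11 n40 res0.10
stock 0.01 yaw -19.26 x(rel pin) -29.75 n40 res0.06
[-0.7  1.  -0.2]
```

```bash
python3 -m handwheel '{"gripper":[-0.4,-0.4,-0.4,-0.4,-0.4,-0.4,-0.4],"slide":[[0,0,-5],[0,0,-15],[0,0,-30],[0,0,-30],[0,0,-30],[0,0,0],[0,0,0]],"yaw":[0,0,0,0,0,0,0]}' 50
cat > fin.py <<'E'
from m import *
w=cam("wrist","fin");cv2.imwrite("pics/finS.png",w["hsv"][:,:,1].astype(np.uint8))
C=P+.018*by;O=P-.03*bx+.007*by
def rep(n,a,b,z,ax,half=5):
    r=edge(w,a,b,z,half=half);print(n,"yaw %.2f pos %.2f n%d res%.2f"%(r[0],1000*ax@(r[1]-P),*r[2:]))
for y0,y1 in((-.075,-.03),(-.075,.0)): rep("blank -30 lower part",P+.018*by-.03*bx+y0*by,P+.018*by-.03*bx+y1*by,.008,bx)
for y0,y1 in((-.07,.07),(.03,.075),(-.07,-.02)):rep("blank +30",C+.03*bx+y0*by,C+.03*bx+y1*by,.008,bx)
for s in(-.02,0):rep("stock x=%g"%s,O+s*bx+.03*by,O+s*bx+.09*by,.02,bx)
rep("blade outer",O+.045*bx,O+.075*bx,.0115,by);rep("blade inner",O+.01*bx+.02*by,O+.07*bx+.02*by,.0115,by)
H,S,V=[w["hsv"][:,:,i] for i in range(3)]
b=blob(((H<6)|(H>172))&(S>130),proj(w,[np.r_[P,.028]])[0],25);print("red",b[1:],rect(b[0]),"exp",proj(w,[np.r_[P,z] for z in (.008,.016,.028,.04)]).round(1).tolist(),((cast(w,b[1],.028)[0,:2]-P)@np.c_[bx,by]*1000).round(1))
E
python3 fin.py
```

```text
time: 24.75
ee_pos: [0.5416, 0.0558, 0.102]
tcp_rot: [179.8, -0.1, 70.2]
wrist_force: [0.6, -0.5, -0.9]
opening: 0.0255
grasp_force: 0.0
T [0.5416 0.0558 0.102 ] psi 70.18 grip 0.0
blank -30 lower part yaw -19.11 pos -29.72 n40 res0.08
blank -30 lower part yaw -19.89 pos -29.76 n40 res0.24
blank +30 yaw -19.82 pos 30.42 n39 res0.31
blank +30 yaw -19.84 pos 30.48 n40 res0.22
blank +30 yaw -19.44 pos 30.42 n40 res0.22
stock x=-0.02 yaw -19.88 pos -48.91 n40 res0.24
stock x=0 yaw -19.88 pos -29.98 n40 res0.32
blade outer yaw 67.76 pos 6.41 n32 res0.72
blade inner yaw 69.50 pos 27.32 n40 res0.11
red (array([358.68571429, 255.74285714]), np.int32(35)) ((359.0, 255.5), (5.0, 6.0), 90.0) exp [[355.1, 251.3], [356.1, 255.3], [357.7, 261.7], [359.5, 268.6]] [0.5 6.1]
```

The stock is parallel to the blank within 0.1° and flush, and the blade's inner edge at 27.3 mm puts the outer edge at about 7.3, right at the collar (7.0). I move aside for a clearer view of pin and collar.

```bash
python3 -m handwheel '{"gripper":[0,0,0,0,0,0,0],"slide":[[-20,0,0],[-30,0,0],[-30,0,0],[-20,0,0],[-10,0,0],[0,0,0],[0,0,0]],"yaw":[0,0,0,0,0,0,0]}' 50 | head -2
cat >> fin.py <<'E'
ys,xs=np.nonzero(b[0]);print("red rows",ys.min(),ys.max(),"cols",xs.min(),xs.max(),"exp far/near",proj(w,[np.r_[P+.005*by,.016],np.r_[P-.005*by,.040]]).round(1).tolist())
# saturation/brightness profile along the blank's y through the pin's axis, at collar top height
s=np.arange(-.002,.034,.001)
for xo in(0,):
    q=proj(w,[np.r_[P+xo*bx+k*by,.0115] for k in s]);print([(round(1000*k),w["img"][int(round(v)),int(round(u))].tolist()) for k,(u,v) in zip(s,q)])
E
python3 fin.py
```

```text
time: 25.38
ee_pos: [0.5029, -0.0478, 0.099]
T [ 0.5029 -0.0478  0.099 ] psi 70.11 grip 0.0
blank -30 lower part yaw -20.89 pos -29.70 n40 res0.15
blank -30 lower part yaw -20.43 pos -29.69 n40 res0.17
blank +30 yaw -19.91 pos 30.31 n39 res0.36
blank +30 yaw -19.46 pos 30.58 n40 res0.30
blank +30 yaw -20.41 pos 30.43 n40 res0.16
stock x=-0.02 yaw -20.44 pos -49.19 n40 res0.38
stock x=0 yaw -19.99 pos -30.08 n40 res0.10
blade outer yaw 70.83 pos 5.33 n36 res0.32
blade inner yaw 69.67 pos 25.65 n40 res0.15
red (array([367.3968254 , 139.34391534]), np.int32(189)) ((367.5000305175781, 139.50001525878906), (16.970561981201172, 12.727920532226562), 45.0) exp [[362.8, 133.8], [364.2, 134.9], [366.6, 136.7], [369.2, 138.7]] [ 0.7 -2.1]
red rows 132 147 cols 360 375 exp far/near [[364.4, 128.8], [369.0, 145.4]]
[(-2, [136, 22, 17]), (-1, [119, 19, 13]), (0, [142, 22, 14]), (1, [163, 26, 17]), (2, [144, 40, 36]), (3, [133, 109, 104]), (4, [164, 158, 152]), (5, [116, 111, 107]), (6, [163, 157, 151]), (7, [171, 165, 159]), (8, [171, 165, 159]), (9, [172, 167, 160]), (10, [171, 165, 159]), (11, [170, 165, 158]), (12, [175, 169, 163]), (13, [173, 169, 162]), (14, [173, 166, 161]), (15, [174, 167, 162]), (16, [175, 168, 162]), (17, [174, 167, 161]), (18, [172, 165, 159]), (19, [172, 165, 160]), (20, [172, 166, 160]), (21, [172, 166, 160]), (22, [173, 167, 161]), (23, [175, 170, 163]), (24, [175, 169, 163]), (25, [160, 155, 150]), (26, [36, 43, 75]), (27, [37, 51, 108]), (28, [38, 51, 108]), (29, [38, 51, 108]), (30, [38, 51, 108]), (31, [38, 51, 108]), (32, [38, 51, 108]), (33, [38, 52, 108])]
```

The blade runs along the collar's side in this view (collar to about 5 mm, blade from 5.5 mm, same camera bias on both), parallel and flush. One last check of the pin's height from the fixed cameras.

Run:
```python
from m import *
for n in("top","scene"):
    c=cam(n);H,S,V=[c["hsv"][:,:,i] for i in range(3)]
    e=proj(c,[np.r_[P,z] for z in(.016,.028,.040)]);b=blob(((H<7)|(H>172))&(S>110),e[1],7);print(n,e.round(1).tolist(),b and (b[1:],rect(b[0])))
    g=blob((H>105)&(H<130)&(S>110),proj(c,np.r_[P+.03*by,.008])[0],20)
    if g: print("blue seen",g[1:])
```

```text
T [ 0.5031 -0.0473  0.0991] psi 70.17 grip 0.0
top [[341.0, 206.3], [341.1, 205.4], [341.2, 204.5]] None
blue seen (array([327.69047619, 204.71428571]), np.int32(42))
scene [[324.1, 203.3], [324.1, 200.7], [324.1, 198.0]] ((array([325.        , 200.68421053]), np.int32(19)), ((325.0, 201.0), (6.0, 2.0), 90.0))
blue seen (array([314.03448276, 206.68965517]), np.int32(29))
```

The red grip is at row 200.7 in the scene view, exactly where the seated pin should be. I hand in.

```bash
python3 -c "
from workcell import ticket
print(ticket.job_done())"
```

```text
the job is handed in; nothing more can be done
None
```

I handed the job in at about 26 s. The pin is fully home in the larger hole, and the square lies flat with its stock flush on the blank's near edge. The blade crosses the blue patch at the collar: I felt them touch before letting go, though the last picture can't rule out a gap under about 0.5 mm. The blank did not measurably move and I did not touch the other tools.

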